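Wedge the board carrier into the microscope stage

ROBOT

A 6-joint arm with a two-finger parallel gripper is mounted at the origin on the work surface. World frame = base frame: x ahead of the robot, y to its left, z up, the work surface at z = 0. Lengths are in mm, angles in rad, forces in N, time in s.
With the tool pointing down it reaches from about 350 to 975 mm from the base axis. Payload 7.1 kg.
Tool frame: the origin (TCP) lies at the very end of the fingers, on their centre line; the grasp point (between the pads) lies 19 mm behind it; z points along the fingers, y is the line along which they close (so a half turn about z gives the same grasp; the last joint's range is limited). The gripper opens to 88 mm and grips with 3 to 60 N. Pads are 20 mm wide; open, the fingers measure 115 mm over their backs; the gripper's body (75 mm by 178 mm) begins 61 mm behind the grasp point.
Start: joints at [1.298, 0.423, 1.63, -0, 1.089, -0.019], TCP at [156.896, 604.97, 222.675] pointing down, gripper open.
Joint ranges: [-3, 3], [-0.9, 2.11], [0.09, 2.58], [-1.31, 4.45], [0.11, 2.69], [-2.54, 2.54]. Speed limits (rad/s): [2.39, 2.39, 3.01, 3.14, 3.14, 3.14].

INTERFACE

Orientations are given as a rotation vector (axis times angle).
In Python, from cell import monitor, viewer, order gives the robot as it stands.
- The arm moves only by the tool carry_out, never from a script. Its argument "steps" is a list of rows, each a list of 2 entries, a list of its own where there are three numbers: the shift along the tool's x, y, z scaled (see below), then the turn about the tool's z scaled (see below). A call has 1 to 8 rows; each row shifts and turns the commanded pose from where the row before left it, along the tool's axes as they then stand; what a row does not reach is not made up. The controller multiplies each number of a shift by 8 cm and each number of a turn by pi/4 rad. A row lasts 1/10 s, in which the tool goes at most 50 mm and 8.59 degrees, less where a joint would pass 70% of its speed; a pose out of reach is approached as far as the arm can. A call with a number of a shift or a turn outside -1 to 1 is refused whole. A call with a gripper value outside its range is refused whole. "fingers" is the opening, from -1 (shut) to 1 (fully open), set as the call begins (left out, the last holds). The fingers move at their own pace and stop on an object; "squeeze" is the grip in N (left out, the last holds). Time passes only in rows, so rows that do not move let the fingers close. It gives the time, the measured TCP pose, the force, the opening and the grip force at its end, in the units of the state.
- monitor.get_state(): the state, without advancing time (a new reading comes with each control period).
- viewer.capture(name): name is "scene" or "top"; returns a dict with "pixels" (480x640x3 uint8, blue, green, red), "fx", "fy", "cx", "cy" (pixels), "T" (4x4, takes a point from camera to world coordinates). Camera axes: x right, y down, z forward; pixel columns grow to the right and rows downward; lengths in mm; the calibration is good to about 2 mm. A picture is of the moment at which its call begins. There is no depth.
- order.finish_job(): hands the job in; it is judged then, once.
The state is a dict: "time_s": time; "joints": joint angles; "joint_velocities": joint speeds; "effort": joint torques, N m; "ee_pos": TCP position; "ee_rot": TCP orientation; "wrist_force": force on the tool from outside, world axes, zero at the start; "wrist_torque": the same for the moment, N m; "gripper_width": opening from 0.0 (shut) to 1.0 (fully open); "gripper_force": force on a finger pad.
Only numpy, scipy, OpenCV 4.12 (cv2) and the standard library are available. Lean on these libraries where they do the work, as an engineer would, in place of code of your own. Each camera call takes 0.05 s, during which the arm holds its last target. There are 200 camera calls.

TASK

Pick up the board carrier by its handle, set it on the open end of the microscope stage and slide its dovetail in between the ways, narrow end first. Push it gently along until it wedges tight against the tapered gib: press it firmly home with a steady push and do not ram it; then let go so that it stays wedged, flat on the bed. Leave everything else on the bench where it is.

Things in the scene. Friction and masses are not known exactly. Their poses are not given: they have to be found in the camera images.
- carrier: Circuit-board carrier, about 0.32 kg, flat on the mat: aluminium dovetail foot 100 mm long, 12 mm high, black plate above (to 18 mm), green circuit board (to 26 mm), white connector near the nose (to 34 mm), upright handle plate. Origin: on the underside, midway along; the straight right flank's foot is 30 mm from it. x points to the nose (narrow end, x = +50 mm), y left, z up.
- carrier_handle (a point): Grip point in the carrier's upright handle plate: at x = -22, y = -4, z = 52 mm of the carrier's axes. The plate is 10 mm thick (along carrier x), 34 mm wide (y), from 18 to 64 mm above the underside. The circuit board begins 10 mm ahead of its front face; its back face (x = -27 mm) is clear and can be pushed on.
- carrier_nose (a point): Point at the carrier's nose: x = 50, y = 0, z = 0 mm of the carrier's axes. Flanks of the foot: right (-y) straight, its lower edge at y = -30 mm; left (+y) tapered 1:12, its lower edge at y = +30 mm at the tail, +21.7 mm at the nose. Both lean inward 30 degrees: 12 mm up, the foot is 7 mm narrower on each side.
- stage: Microscope stage fixed to the bench: steel bed plate 240 x 116 x 10 mm. Origin: centre of its underside; the bed (upper face) is at z = 10 mm. x is the direction in which the carrier is pushed in. Bare bed from x = -120 to -10 mm, where the whole carrier can be set down; from there to +120 mm the ways, 12 mm high: a straight way on the right (-y), a brass gib and its keeper rail on the left.
- way_mouth (a point): Point on the bed at the mouth of the ways: x = -10, y = 0, z = 10 mm of the stage's axes. The straight way's face is parallel to x, its lower edge at y = -30 mm, leaning 30 degrees over the bed: with the carrier against it, the carrier's nose point has y = 0 here. At the mouth the nose has 3.7 to 8.7 mm of play to the left; this closes 1:12 going in.
- gib_middle (a point): Nominal middle of the gib (fixed to the stage): x = 55, y = 22.5, z = 16 mm of its axes. The brass gib stands on the left of the ways, 130 mm long; its working face closes towards the straight way by 1 mm in 12 along +x and leans 30 degrees over the bed. Its jack screws are set differently each time, over 5 mm sideways, so no listed pose tells where the carrier wedges: find it by feel.
- way_end (a point): Point on the bed at the closed-in end of the ways: x = 120, y = 0, z = 10 mm of the stage. The carrier wedges with its nose 45 to 105 mm past the mouth (25 to 85 mm short of this point). Until its left flank meets the gib it slides with about 2 N; then the push rises within a millimetre or two. A steady push of 12 to 18 N wedges it so that it stays; 4 N is too little, 30 N is ramming.
- solder_reel: Bystander, to be left alone. Reel of solder standing on its flange, 54 mm across, 44 mm high. Origin: centre of its underside.
- tweezers: Bystander, to be left alone. Steel tweezers lying flat, 130 mm long, 8 mm high. Origin: centre of its underside.
- screwdriver: Bystander, to be left alone. Small screwdriver lying on the left side of the mat. Origin: centre of its underside.
- flux_jar: Bystander, to be left alone. Small jar, 44 mm across, 38 mm high. Origin: centre of its underside.
- battery_pack: Bystander, to be left alone. Black battery pack, 62 x 36 x 20 mm. Origin: centre of its underside.
- parts_case: Bystander, to be left alone. Grey parts case with a glass lid, 90 x 65 x 22 mm. Origin: centre of its underside.
- handset_shell: Bystander, to be left alone. Black open half-shell of a handset, 110 x 60 x 18 mm. Origin: centre of its underside.
Mind the look-alikes: they are no part of the job. Of the things that look like the carrier, the smaller one is meant.

How it is judged (in metres and radians):
On the way, in this order (a step that is already met when the one before it is completed fails the run):
1. the carrier lies on the bed with its nose in between the ways (z of carrier_nose in the frame of way_mouth between -0.0015 and 0.0015 m and x of carrier_nose in the frame of way_mouth above 0.01 m and y of carrier_nose in the frame of way_mouth between -0.002 and 0.009 m and angle between the x axis of carrier and the x axis of stage, either way round below 0.12 rad), for 0.1 s.
2. the carrier is pressed home against the gib (z of carrier_nose in the frame of way_mouth between -0.0015 and 0.0015 m and contact force between carrier and gib_face above 10 N and x of carrier_nose in the frame of way_mouth above 0.04 m), for 0.1 s.
At the end, for the whole second after the job is handed in: The carrier rests released and still in the ways, flat on the bed (within 1.5 mm and 0.03 rad), in line with the stage within 0.03 rad, its straight flank against the straight way within 2 mm, its nose 40 to 115 mm past the mouth, wedged so tight that it still bears on the gib with more than 8 N (z of carrier_nose in the frame of way_mouth between -0.0015 and 0.0015 m and contact force between carrier and gib_face above 8 N and x of carrier_nose in the frame of way_mouth between 0.04 and 0.115 m and y of carrier_nose in the frame of way_mouth between -0.002 and 0.002 m and angle between the x axis of carrier and the x axis of stage, either way round below 0.03 rad and angle between carrier's own z axis and vertical below 0.03 rad and linear speed of carrier below 0.005 m/s); the robot touches nothing.
It fails at once if the carrier is rammed into the gib (more than 35 N on it) (contact force between carrier and gib_face above 35 N).
It fails at once if another thing on the bench is shifted by more than 15 mm (distance of any of solder_reel, tweezers, screwdriver, flux_jar, battery_pack, parts_case, handset_shell from where it was at the start of the episode above 0.015 m).
It also fails if it takes over 64 s, if anything falls off the work surface, if the arm or the gripper's body presses on something with over 40 N, if the wrist force passes 120 N, or if a joint passes its speed limit or range.

## Working session

There is one attempt and no reset: what is moved stays moved. The work goes in short steps, Python scripts to look and compute and a tool call to move; the robot and the scene stay as the last step left them, time stands still between calls to the robot, and variables do not carry over. Pictures are saved under pics/ and viewed, at most 10 in all, crops included, and the job is handed in when it is done.

Besides the shell and the picture viewer there is one more tool, called after "Request:" by a JSON object that holds its "fn" and its "kwargs", one argument or row to a line. carry_out: Moves the arm, as the interface text tells. Its arguments: {"type":"object","properties":{"steps":{"type":"array","items":{"type":"array"}},"fingers":{"type":"number"},"squeeze":{"type":"number"}},"required":["steps"]}

```bash
mkdir -p pics; ls; python3 - <<'E'
from cell import monitor, viewer, order
import cv2, numpy as np
s=monitor.get_state(); print(s['time_s'],s['ee_pos'],s['ee_rot'],s['wrist_force'],s['gripper_width'])
for n in("scene","top"):
    c=viewer.capture(n); cv2.imwrite(f"pics/{n}0.png",c["pixels"]); print(n,c["fx"],c["fy"],c["cx"],c["cy"],np.round(c["T"],4).tolist())
E
```

```text
pics
0.0 [156.74722102 604.44262605 221.90676677] [-3.97528531e-01 -3.11615368e+00  2.40865862e-03] [-0.86571008 -0.41596495 -0.20596947] 1.0006500801512723
scene 565.6032332780115 565.6032332780115 326.04522111595315 240.6546734693679 [[0.7483, 0.5527, -0.3668, 1079.9297], [0.6632, -0.6109, 0.4323, -530.027], [0.0149, -0.5668, -0.8237, 1138.4978], [0.0, 0.0, 0.0, 1.0]]
top 535.049439838624 535.049439838624 320.9455306107425 247.38371681419525 [[0.007, -0.9852, 0.1711, 360.7417], [-1.0, -0.0063, 0.0048, 21.8128], [-0.0037, -0.1712, -0.9852, 1350.783], [0.0, 0.0, 0.0, 1.0]]
```

View pics/scene0.png

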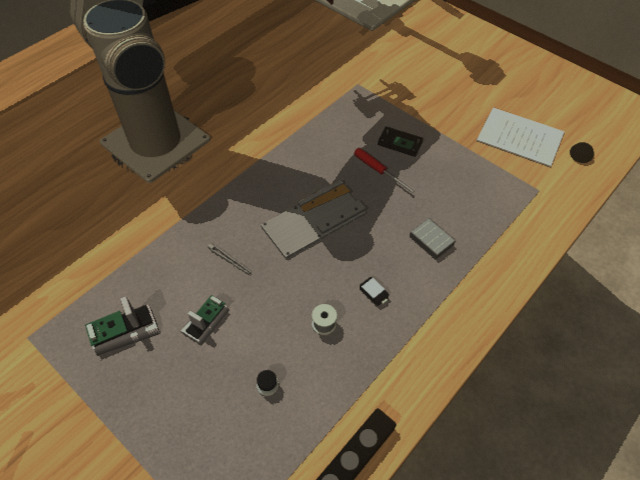

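View pics/top0.png

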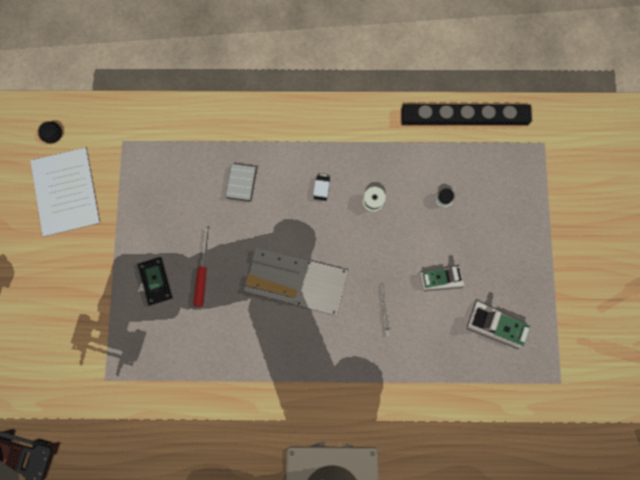

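Two carrier look-alikes: the small one at top (442,277)/scene (205,320), and a larger one at top (499,325)/scene (122,328). The smaller fits the task; I'll confirm it in enlarged crops. The stage is at top (297,280), with its bare bed to the right.

```bash
python3 - <<'E'
import cv2, numpy as np
t=cv2.imread("pics/top0.png"); s=cv2.imread("pics/scene0.png")
a=cv2.resize(t[250:350,410:540],None,fx=4,fy=4,interpolation=cv2.INTER_CUBIC)
b=cv2.resize(s[280:360,170:240],None,fx=5,fy=5,interpolation=cv2.INTER_CUBIC)
o=np.zeros((560,800,3),np.uint8); 
a=cv2.resize(t[255:305,410:475],(440,338),interpolation=cv2.INTER_CUBIC);b=cv2.resize(s[285:355,172:242],(350,350),interpolation=cv2.INTER_CUBIC)
o[:338,:440]=a;o[:350,445:795]=b
c=cv2.resize(t[240:322,235:355],(300,205),interpolation=cv2.INTER_CUBIC);d=cv2.resize(s[170:265,255:375],(252,200),interpolation=cv2.INTER_CUBIC)
o[352:557,:300]=c;o[352:552,310:562]=d
cv2.imwrite("pics/crop0.png",o)
E
```

```text
(no output)
```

View pics/crop0.png

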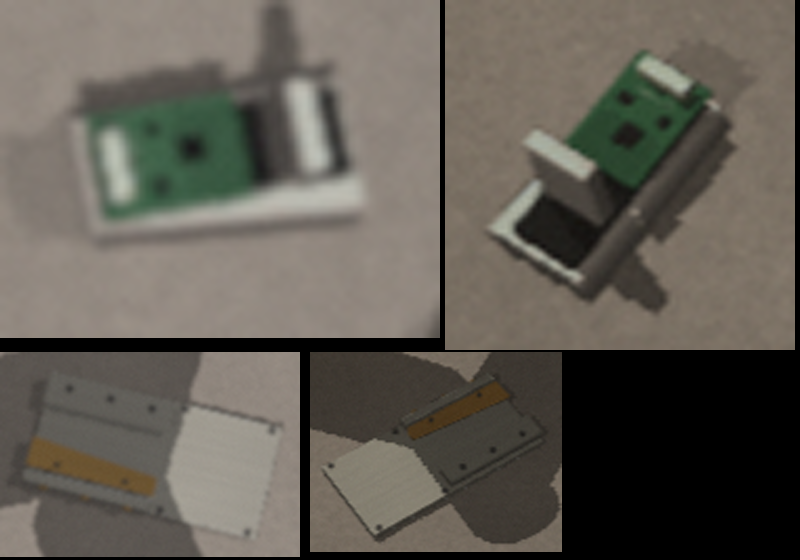

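The crops confirm it: the small carrier has its handle top at about top (455,273)/scene (195,316), and its nose with the white connector points left in the top view, about world +y. The stage's brass gib is on the -x world side, so the carrier already faces roughly the right way.

```bash
cat > h.py <<'E'
import cv2, numpy as np
from cell import monitor, viewer, order
def ray(c,p,z):
    T=np.array(c["T"]); d=T[:3,:3]@np.array([(p[0]-c["cx"])/c["fx"],(p[1]-c["cy"])/c["fy"],1.])
    o=T[:3,3]; return (o+d*(z-o[2])/d[2])
def tri(c1,p1,c2,p2):
    P=[]
    for c in(c1,c2):
        Ti=np.linalg.inv(np.array(c["T"])); K=np.array([[c["fx"],0,c["cx"]],[0,c["fy"],c["cy"]],[0,0,1]]); P.append(K@Ti[:3])
    X=cv2.triangulatePoints(P[0],P[1],np.array(p1,float).reshape(2,1),np.array(p2,float).reshape(2,1)); return (X[:3]/X[3]).ravel()
def blobs(mask,x0,y0,amin):
    n,l,s,c=cv2.connectedComponentsWithStats(mask.astype(np.uint8))
    out=[]
    for i in range(1,n):
        if s[i,4]>=amin:
            ct=max(cv2.findContours((l==i).astype(np.uint8),0,1)[0],key=cv2.contourArea)
            out.append((s[i,4],c[i]+[x0,y0],ct.reshape(-1,2)+[x0,y0]))
    return out
E
python3 - <<'E'
from h import *
C={n:viewer.capture(n) for n in("top","scene")}
box=dict(top=(410,255,475,305),scene=(172,285,242,355)); sb=dict(top=(235,240,355,322),scene=(255,170,375,265))
for n,c in C.items():
    im=c["pixels"].astype(int); x0,y0,x1,y1=box[n]; r=im[y0:y1,x0:x1]; b,g,rr=r[...,0],r[...,1],r[...,2]
    print(n,"white:",[(a,np.round(p,1).tolist(),[np.round(v,1) for v in cv2.minAreaRect(ct.astype(np.float32))],np.round(ray(c,p,64)).tolist(),np.round(ray(c,p,34)).tolist()) for a,p,ct in blobs(r.min(2)>165,x0,y0,6)])
    print("green:",[(a,np.round(p,1).tolist(),np.round([ray(c,q,26)[:2] for q in cv2.boxPoints(cv2.minAreaRect(ct.astype(np.float32)))]).tolist()) for a,p,ct in blobs((g>rr+15)&(g>b+10),x0,y0,40)])
    x0,y0,x1,y1=sb[n]; r=im[y0:y1,x0:x1]
    br=blobs(r.min(2)>(150 if n=="top" else 135),x0,y0,300)
    for a,p,ct in br:
        ap=cv2.approxPolyDP(ct.astype(np.int32).reshape(-1,1,2),3,True).reshape(-1,2); print("bed",a,ap.tolist(),np.round([ray(c,q,10)[:2] for q in ap]).tolist())
    b,rr=r[...,0],r[...,2]
    for a,p,ct in blobs(rr>b+35,x0,y0,40): print("gib",a,p.round(1),np.round([ray(c,q,22)[:2] for q in cv2.boxPoints(cv2.minAreaRect(ct.astype(np.float32)))]).tolist())
E
```

```text
top white: [(np.int32(24), [455.2, 273.4], [array([455.1, 273.4]), array([11.4,  1.9]), np.float64(76.0)], [522.0, -297.0, 64.0], [526.0, -304.0, 34.0]), (np.int32(13), [426.8, 279.5], [array([426.9, 279.4]), array([7. , 1.5]), np.float64(76.0)], [507.0, -228.0, 64.0], [511.0, -234.0, 34.0]), (np.int32(41), [455.2, 283.8], [array([454.1, 284.1]), array([ 2.7, 16.3]), np.float64(81.9)], [497.0, -296.0, 64.0], [500.0, -304.0, 34.0])]
green: [(np.int32(278), [436.4, 277.3], [[531.0, -226.0], [540.0, -280.0], [502.0, -285.0], [493.0, -231.0]])]
gib 478 [269.3 285.6] [[496.0, 217.0], [524.0, 211.0], [494.0, 85.0], [467.0, 91.0]]
scene white: []
green: [(np.int32(302), [209.1, 309.8], [[500.0, -281.0], [490.0, -223.0], [531.0, -223.0], [540.0, -280.0]])]
gib 358 [326.  197.2] [[464.0, 93.0], [500.0, 225.0], [523.0, 212.0], [487.0, 82.0]]
```

```bash
python3 - <<'E'
from h import *
for n,(bed,mat),(x0,y0,x1,y1) in (("top",((325,285),(360,300)),(235,240,360,325)),("scene",((290,232),(255,250)),(250,170,375,265))):
    c=viewer.capture(n); im=c["pixels"].astype(int); print(n,im[bed[1],bed[0]],im[mat[1],mat[0]])
    r=im[y0:y1,x0:x1]; th=(r[...,0].astype(float)>(im[bed[1],bed[0]][0]+im[mat[1],mat[0]][0])/2)
    for a,p,ct in blobs(th,x0,y0,300):
        ap=cv2.approxPolyDP(ct.astype(np.int32).reshape(-1,1,2),2,True).reshape(-1,2); print("bed",a,ap.tolist(),np.round([ray(c,q,10)[:2] for q in ap]).tolist())
c=viewer.capture("scene"); im=c["pixels"]; x0,y0,x1,y1=172,285,242,355; r=im[y0:y1,x0:x1].astype(int)
for t in(150,140,130):
  for a,p,ct in blobs((r.min(2)>t),x0,y0,8):
    if a<400: print(t,a,p.round(1),np.round(ray(c,p,64)),np.round(ray(c,p,34)))
E
```

```text
top [146 155 161] [127 135 144]
bed 1621 [[312, 262], [302, 289], [308, 305], [328, 312], [332, 309], [337, 310], [346, 272], [342, 274], [339, 269]] [[556.0, 51.0], [487.0, 75.0], [447.0, 60.0], [430.0, 10.0], [438.0, -0.0], [435.0, -13.0], [531.0, -35.0], [526.0, -25.0], [539.0, -18.0]]
scene [113 127 134] [ 97 111 121]
bed 1431 [[289, 212], [268, 220], [265, 226], [261, 224], [285, 255], [286, 251], [290, 253], [317, 238], [303, 217]] [[451.0, 65.0], [429.0, 12.0], [437.0, -6.0], [425.0, -8.0], [532.0, -34.0], [526.0, -24.0], [537.0, -22.0], [556.0, 53.0], [487.0, 77.0]]
150 14 [216.  299.9] [ 529. -240.   64.] [ 513. -232.   34.]
150 27 [193.7 315.1] [ 521. -296.   64.] [ 505. -289.   34.]
150 22 [185.6 326.8] [ 529. -325.   64.] [ 514. -319.   34.]
140 23 [215.4 299.4] [ 527. -240.   64.] [ 511. -232.   34.]
140 41 [194.1 315.1] [ 522. -295.   64.] [ 506. -289.   34.]
140 28 [185.2 327.5] [ 530. -326.   64.] [ 514. -321.   34.]
130 28 [215.4 299.3] [ 527. -240.   64.] [ 511. -232.   34.]
130 47 [194.3 315.2] [ 522. -295.   64.] [ 506. -288.   34.]
130 35 [185.5 327.2] [ 530. -326.   64.] [ 514. -320.   34.]
```

```bash
cat >> h.py <<'E'
from scipy.spatial.transform import Rotation as Rn
def plan(pos,head=None,tgt=None):
    "tool-frame shift in move units from present (or given tgt) pose to pos; turn units to bring tool y to heading (deg)"
    s=monitor.get_state(); R=Rn.from_rotvec(s["ee_rot"]).as_matrix(); h=np.degrees(np.arctan2(R[1,1],R[0,1]))
    print("t",round(s["time_s"],2),"pos",np.round(s["ee_pos"],1),"yhead",round(h,2),"tilt",np.round(R[:,2],3),"F",np.round(s["wrist_force"],1),"w",round(s["gripper_width"],3))
    print("shift",np.round(R.T@(np.array(pos)-(s["ee_pos"] if tgt is None else tgt))/80,3), "turn",None if head is None else round(-np.radians(((head-h+90)%180)-90)/(np.pi/4),3))
E
python3 - <<'E'
from h import *
plan([450,150,222]); plan([522,-296,150],99.5,[450,150,222])
E
```

```text
t 0.35 pos [156.9 604.8 222.5] yhead 75.46 tilt [-0. -0. -1.] F [-1.3 -0.4 -0.7] w 1.004
shift [-4.974 -4.583  0.008] turn None
t 0.35 pos [156.9 604.8 222.5] yhead 75.46 tilt [-0. -0. -1.] F [-1.3 -0.4 -0.7] w 1.004
shift [-2.271 -5.17   0.902] turn -0.534
```

Request:
{"fn": "carry_out", "kwargs": {
  "steps": [
    [[-0.45,-0.415,0],0],
    [[-0.45,-0.415,0],0],
    [[-0.45,-0.415,0],0],
    [[-0.45,-0.415,0],0],
    [[-0.45,-0.415,0],0],
    [[-0.45,-0.415,0],0],
    [[-0.45,-0.415,0],0],
    [[-0.45,-0.415,0],0]
  ]
}}

```text
time_s: 1.15
ee_pos: [369.8, 273.9, 223.0]
ee_rot: [0.397, 3.116, 0.001]
wrist_force: [1.2, 1.2, 0.8]
gripper_width: 1.0
gripper_force: 0.0
```

Request:
{"fn": "carry_out", "kwargs": {
  "steps": [
    [[-0.45,-0.415,0],0],
    [[-0.45,-0.415,0],0],
    [[-0.45,-0.415,0],0],
    [[-0.23,-0.54,0],0],
    [[-0.23,-0.54,0],0],
    [[-0.23,-0.54,0],0],
    [[-0.23,-0.54,0],0],
    [[-0.23,-0.54,0],0]
  ]
}}

```text
time_s: 1.95
ee_pos: [483.4, -82.2, 223.0]
ee_rot: [0.398, 3.116, 0.0]
wrist_force: [0.2, -0.5, -1.3]
gripper_width: 1.004
gripper_force: 0.0
```

```bash
python3 - <<'E'
from h import *
plan([522,-296,150],99.5)
E
```

```text
t 1.95 pos [483.4 -82.2 223. ] yhead 75.45 tilt [ 0.001 -0.    -1.   ] F [ 0.2 -0.5 -1.3] w 1.004
shift [-1.138 -2.466  0.912] turn -0.534
```

Request:
{"fn": "carry_out", "kwargs": {
  "steps": [
    [[-0.23,-0.49,0.15],0],
    [[-0.23,-0.49,0.15],0],
    [[-0.23,-0.49,0.15],0],
    [[-0.23,-0.49,0.15],0],
    [[-0.22,-0.49,0.15],0],
    [[0,0,0],-0.178],
    [[0,0,0],-0.178],
    [[0,0,0.1],-0.178]
  ]
}}

```text
time_s: 2.75
ee_pos: [522.8, -293.7, 155.1]
ee_rot: [-0.267, 3.129, -0.001]
wrist_force: [0.3, -0.5, 0.1]
gripper_width: 1.007
gripper_force: 0.0
```

```bash
python3 - <<'E'
from h import *
plan([522,-296,35],99.5)
c=viewer.capture("scene"); cv2.imwrite("pics/s1.png",cv2.resize(c["pixels"][220:370,130:290],None,fx=4,fy=4,interpolation=2))
E
```

```text
t 2.75 pos [ 522.8 -293.7  155.1] yhead 99.76 tilt [ 0.001 -0.001 -1.   ] F [ 0.3 -0.5  0.1] w 1.007
shift [ 0.017 -0.025  1.501] turn 0.006
```

View pics/s1.png

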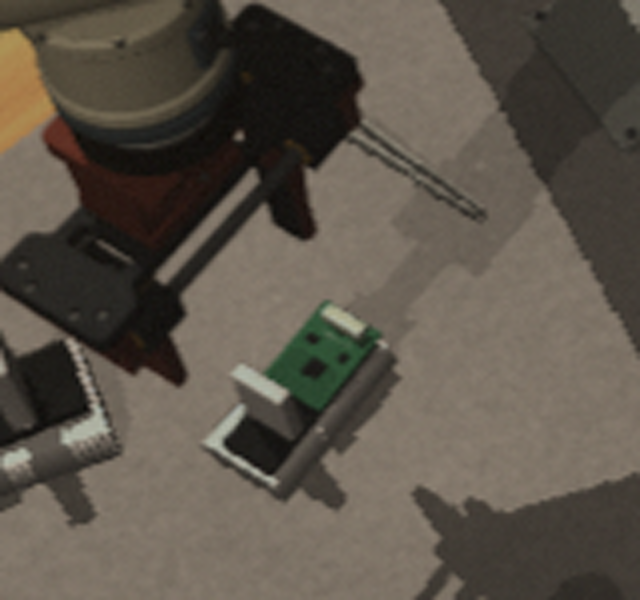

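The tool straddles the handle, seen at (262,385) in the crop, and nothing is in the way. I'll descend with the fingers partly closed.

Request:
{"fn": "carry_out", "kwargs": {
  "steps": [
    [[0.02,-0.025,0.2],0],
    [[0,0,0.3],0],
    [[0,0,0.3],0],
    [[0,0,0.3],0],
    [[0,0,0.2],0],
    [[0,0,0.1],0],
    [[0,0,0.1],0],
    [[0,0,0],0]
  ],
  "fingers": 0.15,
  "squeeze": 30
}}

```text
time_s: 3.6
ee_pos: [521.0, -294.9, 34.3]
ee_rot: [0.259, -3.13, -0.001]
wrist_force: [0.8, 0.3, 0.3]
gripper_width: 0.574
gripper_force: 0.0
```

Request:
{"fn": "carry_out", "kwargs": {
  "steps": [
    [[0,0,0],0],
    [[0,0,0],0],
    [[0,0,0],0],
    [[0,0,0],0],
    [[0,0,0],0],
    [[0,0,0],0],
    [[0,0,0],0],
    [[0,0,0],0]
  ],
  "fingers": -1,
  "squeeze": 30
}}

```text
time_s: 4.4
ee_pos: [521.3, -295.2, 34.9]
ee_rot: [-0.26, 3.131, -0.0]
wrist_force: [-1.2, -0.5, 3.4]
gripper_width: 0.111
gripper_force: 30.0
```

Request:
{"fn": "carry_out", "kwargs": {
  "steps": [
    [[0,0,-0.1],0],
    [[0,0,-0.2],0],
    [[0,0,-0.3],0],
    [[0,0,-0.2],0],
    [[0,0,0],0],
    [[0,0,0],0]
  ]
}}

```text
time_s: 5.0
ee_pos: [521.2, -295.0, 99.2]
ee_rot: [-0.26, 3.13, -0.001]
wrist_force: [-0.7, 0.7, -2.9]
gripper_width: 0.112
gripper_force: 30.0
```

```bash
python3 - <<'E'
from h import *
plan([522,-296,100],76.3)
a=viewer.capture("top")["pixels"][235:330,230:365]; b=viewer.capture("scene")["pixels"][165:270,250:385]
o=np.zeros((600,800,3),np.uint8); o[:281,:400]=cv2.resize(a,(400,281),interpolation=2); o[:311,400:]=cv2.resize(b,(400,311),interpolation=2)
c=viewer.capture("scene")["pixels"][220:360,120:290]; o[315:563,:300]=cv2.resize(c,(300,248),interpolation=2)
cv2.imwrite("pics/s2.png",o)
E
```

```text
t 5.0 pos [ 521.2 -295.    99.2] yhead 99.49 tilt [ 0.001 -0.001 -1.   ] F [-0.7  0.7 -2.9] w 0.112
shift [-0.007 -0.014 -0.01 ] turn 0.515
```

View pics/s2.png

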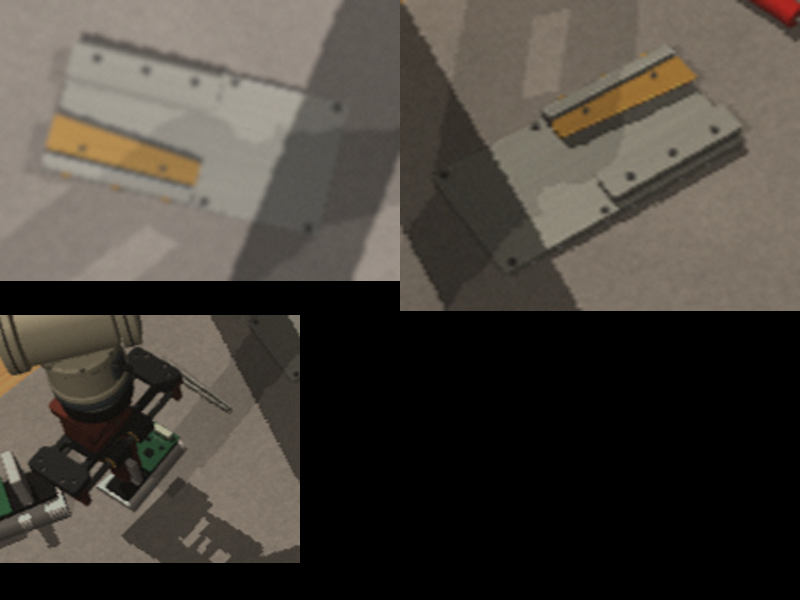

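The stage is unobstructed in both views. The bed screws sit at top (343.7,271.2), (333.9,312.1), (309.3,263.1), (298.8,303.0), and the carrier is held level. I'll use the screws, which should sit symmetrically about the centre line, together with the bed edges to get the stage pose.

```bash
python3 - <<'E'
from h import *
S={"top":[(343.7,271.2),(333.9,312.1),(309.3,263.1),(298.8,303.)],"scene":[(287.5,253.5),(264.5,224.1),(319.2,235.9),(295.6,207.9)]}
C={};P={}
for n in S:
    c=C[n]=viewer.capture(n); g=cv2.cvtColor(c["pixels"],6).astype(float); P[n]=[]
    for u,v in S[n]:
        u0,v0=int(round(u)),int(round(v)); w=g[v0-3:v0+4,u0-3:u0+4]; k=np.clip(np.median(w)-8-w,0,None)
        yy,xx=np.mgrid[-3:4,-3:4]; m=np.hypot(xx,yy)<3.2; k=k*m
        P[n].append((u0+(k*xx).sum()/k.sum(),v0+(k*yy).sum()/k.sum()))
    W=np.array([ray(c,p,10)[:2] for p in P[n]]); print(n,np.round(P[n],1).tolist(),W.round(1).tolist())
    A,B,Cc,D=W; f=lambda v:round(float(np.degrees(np.arctan2(v[1],v[0]))),2)
    print("heads",f(Cc-A),f(D-B),f(A-B)+90,f(Cc-D)+90,"len",[round(float(np.linalg.norm(v)),1) for v in(Cc-A,D-B,A-B,Cc-D)])
T=np.array([tri(C["top"],P["top"][i],C["scene"],P["scene"][i]) for i in range(4)]); print(T.round(1).tolist())
E
```

```text
top [[343.4, 270.9], [333.5, 312.0], [309.1, 261.3], [298.2, 303.0]] [[533.7, -28.8], [430.5, -4.1], [557.6, 58.0], [452.1, 84.2]]
heads 74.63 76.25 76.55 76.03 len [90.0, 90.9, 106.1, 108.6]
scene [[287.6, 253.2], [264.5, 223.5], [319.7, 237.3], [295.3, 207.2]] [[533.4, -26.4], [430.5, -1.3], [559.2, 59.3], [451.9, 86.8]]
heads 73.26 76.35 76.3 75.65 len [89.5, 90.6, 105.9, 110.7]
[[534.0, -28.0, 12.1], [431.1, -3.1, 12.1], [558.4, 58.8, 9.4], [452.6, 84.9, 12.1]]
```

Request:
{"fn": "carry_out", "kwargs": {
  "steps": [
    [[0,0,0],0.172],
    [[0,0,0],0.172],
    [[0,0,0],0.171],
    [[0,0,0],0]
  ]
}}

```text
time_s: 5.65
ee_pos: [520.8, -294.8, 98.0]
ee_rot: [-0.376, -3.118, -0.001]
wrist_force: [-0.4, -0.5, -2.5]
gripper_width: 0.11
gripper_force: 30.0
```

Request:
{"fn": "carry_out", "kwargs": {
  "steps": [
    [[0.08,0.23,0],0],
    [[0.16,0.45,0],0],
    [[0.2,0.56,0],0],
    [[0.2,0.56,0],0],
    [[0.2,0.56,0],0],
    [[0.2,0.56,0],0],
    [[0.16,0.45,0],0],
    [[0.08,0.23,0],0]
  ]
}}

```text
time_s: 6.45
ee_pos: [488.1, 12.5, 98.5]
ee_rot: [-0.365, -3.119, -0.001]
wrist_force: [-0.1, 0.2, -2.2]
gripper_width: 0.11
gripper_force: 30.0
```

```bash
python3 - <<'E'
from h import *
plan([489.5,8.7,70],76.3)
E
```

```text
t 6.45 pos [488.1  12.5  98.5] yhead 76.65 tilt [-0.001  0.    -1.   ] F [-0.1  0.2 -2.2] w 0.11
shift [-0.029 -0.042  0.357] turn 0.008
```

Request:
{"fn": "carry_out", "kwargs": {
  "steps": [
    [[-0.03,-0.042,0.1],0.008],
    [[0,0,0.2],0],
    [[0,0,0.15],0],
    [[0,0,0.03],0],
    [[0,0,0],0]
  ]
}}

```text
time_s: 6.95
ee_pos: [490.7, 4.8, 59.6]
ee_rot: [-0.384, -3.116, 0.0]
wrist_force: [-0.5, -0.2, -3.0]
gripper_width: 0.115
gripper_force: 30.0
```

```bash
python3 - <<'E'
from h import *
plan([489.5,8.7,45],76.3)
a=viewer.capture("top")["pixels"][245:325,250:355]; b=viewer.capture("scene")["pixels"][175:275,250:355]
o=np.zeros((420,800,3),np.uint8); o[:305,:400]=cv2.resize(a,(400,305),interpolation=2); o[:381,400:]=cv2.resize(b,(400,381),interpolation=2)
cv2.imwrite("pics/s3.png",o)
E
```

```text
t 6.95 pos [490.7   4.8  59.6] yhead 75.95 tilt [-0.002  0.    -1.   ] F [-0.5 -0.2 -3. ] w 0.115
shift [0.027 0.043 0.183] turn -0.008
```

View pics/s3.png

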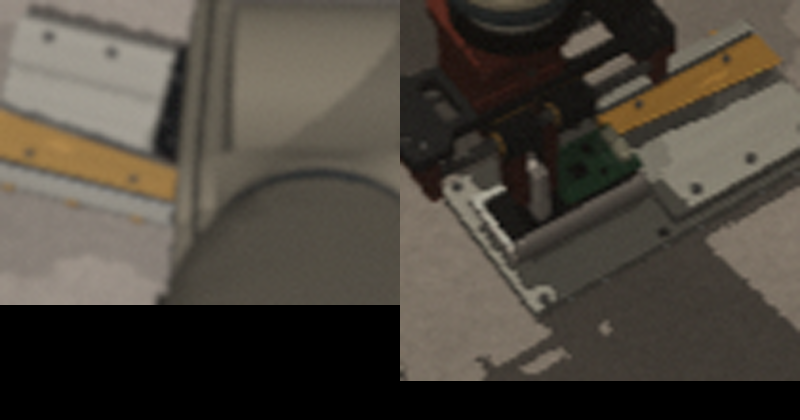

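The scene view shows the carrier hovering over the bare bed, with its nose short of the ways. The arm hides it from the top camera. I'll correct the small offset and lower it.

Request:
{"fn": "carry_out", "kwargs": {
  "steps": [
    [[0.027,0.043,0.05],-0.008],
    [[0,0,0.06],0],
    [[0,0,0.04],0],
    [[0,0,0],0],
    [[0,0,0],0]
  ]
}}

```text
time_s: 7.55
ee_pos: [490.0, 9.1, 48.1]
ee_rot: [-0.374, -3.119, 0.0]
wrist_force: [-0.9, 0.6, -2.4]
gripper_width: 0.111
gripper_force: 30.0
```

Request:
{"fn": "carry_out", "kwargs": {
  "steps": [
    [[0,0,0.012],0],
    [[0,0,0],0],
    [[0,0,0],0]
  ]
}}

```text
time_s: 7.85
ee_pos: [490.1, 9.1, 47.4]
ee_rot: [0.374, 3.119, 0.0]
wrist_force: [-0.2, 0.6, -2.6]
gripper_width: 0.114
gripper_force: 30.0
```

Request:
{"fn": "carry_out", "kwargs": {
  "steps": [
    [[0,0,0.012],0],
    [[0,0,0],0],
    [[0,0,0],0]
  ]
}}

```text
time_s: 8.15
ee_pos: [490.1, 9.1, 46.3]
ee_rot: [-0.374, -3.119, 0.0]
wrist_force: [-1.1, 0.2, -2.2]
gripper_width: 0.112
gripper_force: 30.0
```

Request:
{"fn": "carry_out", "kwargs": {
  "steps": [
    [[0,0,0.01],0],
    [[0,0,0],0],
    [[0,0,0],0]
  ]
}}

```text
time_s: 8.45
ee_pos: [490.0, 9.1, 45.5]
ee_rot: [-0.374, -3.119, 0.0]
wrist_force: [0.2, 0.0, -2.1]
gripper_width: 0.114
gripper_force: 30.0
```

Request:
{"fn": "carry_out", "kwargs": {
  "steps": [
    [[0,0,0.01],0],
    [[0,0,0],0],
    [[0,0,0],0]
  ]
}}

```text
time_s: 8.75
ee_pos: [490.3, 9.1, 44.9]
ee_rot: [0.374, 3.119, 0.0]
wrist_force: [0.2, 0.3, -0.3]
gripper_width: 0.117
gripper_force: 30.0
```

```bash
python3 - <<'E'
from h import *
plan([489.5,8.7,45],76.3)
b=viewer.capture("scene")["pixels"]; cv2.imwrite("pics/s4raw.png",b)
cv2.imwrite("pics/s4.png",cv2.resize(b[190:270,255:355],(800,640),interpolation=2)[:600])
E
```

```text
t 8.75 pos [490.3   9.1  44.9] yhead 76.31 tilt [ 0.  0. -1.] F [ 0.2  0.3 -0.3] w 0.117
shift [ 0.008 -0.007 -0.001] turn 0.0
```

View pics/s4.png

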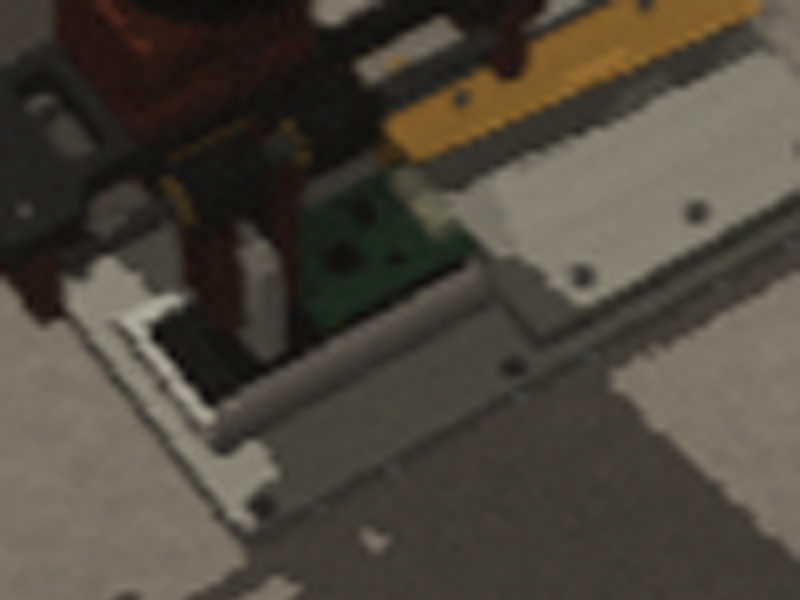

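The carrier is on the bed. Its right foot edge runs from about (215,448) at the tail to (490,297) at the nose, and screws A (262,503) and C (514,366) are visible. Next I'll check the lateral offset against the screw line.

```bash
python3 - <<'E'
from h import *
c=viewer.capture("scene")
q=lambda u,v:ray(c,(255+(u+.5)/8-.5,190+(v+.5)/8-.5),10)[:2]
pts=[q(215,448),q(300,402),q(400,347),q(490,297),q(262,503),q(514,366)]
e=np.array([.2368,.9715]);n=np.array([-.9715,.2368]);o=np.array([508.5,93.6])
for p in pts: print(p.round(1),"stage",round((p-o)@e,1),round((p-o)@n,1))
E
```

```text
[507.4 -20.4] stage -111.1 -25.9
[514.7   8.9] stage -80.8 -26.1
[523.3  44.2] stage -44.5 -26.1
[531.   76.6] stage -11.2 -25.9
[531.5 -25.3] stage -110.0 -50.5
[553.8  62.2] stage -19.7 -51.5
```

Relative to the screws (23 + y mm from the foot edge), the carrier sits 1.9 mm left of the way and parallel to it, as planned. I'll loosen the grip and slide it in.

Request:
{"fn": "carry_out", "kwargs": {
  "steps": [
    [[0,0,0],0],
    [[0,0,0],0],
    [[0,0.03,0],0],
    [[0,0.04,0],0],
    [[0,0.04,0],0],
    [[0,0.04,0],0],
    [[0,0.04,0],0],
    [[0,0,0],0]
  ],
  "squeeze": 8
}}

```text
time_s: 9.65
ee_pos: [494.0, 24.5, 44.9]
ee_rot: [0.374, 3.119, 0.001]
wrist_force: [0.3, 1.6, 3.5]
gripper_width: 0.112
gripper_force: 8.0
```

Request:
{"fn": "carry_out", "kwargs": {
  "steps": [
    [[0,0.04,0],0],
    [[0,0.04,0],0],
    [[0,0.04,0],0],
    [[0,0.04,0],0],
    [[0,0.04,0],0],
    [[0,0,0],0]
  ]
}}

```text
time_s: 10.25
ee_pos: [497.7, 39.8, 44.9]
ee_rot: [0.374, 3.119, 0.001]
wrist_force: [-0.8, 2.6, 4.7]
gripper_width: 0.118
gripper_force: 8.0
```

```bash
python3 - <<'E'
from h import *
c=viewer.capture("scene")
q=lambda u,v:ray(c,(255+(u+.5)/8-.5,190+(v+.5)/8-.5),22)[:2]
e=np.array([.2368,.9715]);n=np.array([-.9715,.2368]);o=np.array([508.5,93.6])
for p in map(lambda a:q(*a),[(425,161),(500,128),(600,84),(700,38)]):
    x,y=(p-o)@e,(p-o)@n; print(round(x,1),round(y,1),"p at mouth (with -2 bias)",round(y-2+(x+10)/12-14.7,2))
plan([0,0,0])
E
```

```text
-3.5 21.5 p at mouth (with -2 bias) 5.31
23.2 19.2 p at mouth (with -2 bias) 5.22
59.1 16.0 p at mouth (with -2 bias) 5.1
96.2 13.5 p at mouth (with -2 bias) 5.67
t 10.3 pos [497.7  39.8  44.9] yhead 76.32 tilt [ 0.  0. -1.] F [0.3 2.4 4.3] w 0.112
shift [ 5.928 -1.954  0.558] turn None
```

Request:
{"fn": "carry_out", "kwargs": {
  "steps": [
    [[0,0,0],0],
    [[0,0,0],0],
    [[0,0,0],0],
    [[0,0,0.04],0],
    [[0,0,0],0]
  ],
  "fingers": -0.62
}}

```text
time_s: 10.8
ee_pos: [497.1, 39.3, 41.1]
ee_rot: [-0.374, -3.118, 0.0]
wrist_force: [0.5, -0.2, -0.6]
gripper_width: 0.192
gripper_force: 0.0
```

The gib estimate puts the wedge at about 63 mm past the mouth. The nose is now about 26 mm in, so I'll push on with the rear finger and feel for it.

Request:
{"fn": "carry_out", "kwargs": {
  "steps": [
    [[0,0.03,0],0],
    [[0,0.03,0],0],
    [[0,0.03,0],0],
    [[0,0.03,0],0],
    [[0,0.03,0],0],
    [[0,0.03,0],0],
    [[0,0.03,0],0],
    [[0,0.03,0],0]
  ]
}}

```text
time_s: 11.6
ee_pos: [502.0, 58.3, 41.6]
ee_rot: [0.374, 3.119, -0.0]
wrist_force: [-0.0, -0.2, -0.5]
gripper_width: 0.189
gripper_force: 0.3
```

```bash
python3 - <<'E'
from h import *
plan([0,0,0])
b=viewer.capture("scene")["pixels"]
cv2.imwrite("pics/s5.png",cv2.resize(b[175:265,260:380],(800,600),interpolation=2))
E
```

```text
t 11.6 pos [502.   58.3  41.6] yhead 76.32 tilt [ 0. -0. -1.] F [-0.  -0.2 -0.5] w 0.189
shift [ 5.925 -2.192  0.519] turn None
```

View pics/s5.png

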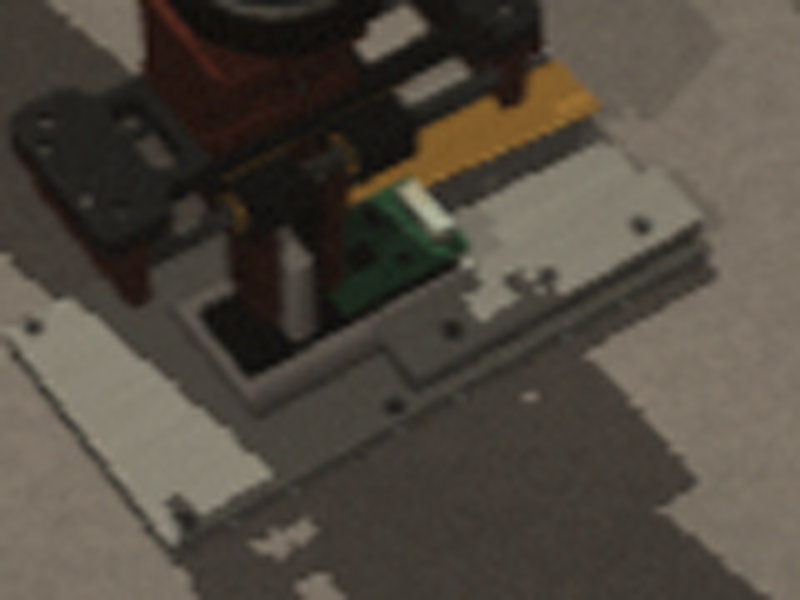

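The carrier is well inside the ways, flat and straight, with the finger behind the handle. From here I go in small steps, watching the force.

Request:
{"fn": "carry_out", "kwargs": {
  "steps": [
    [[0,0.012,0],0],
    [[0,0.012,0],0],
    [[0,0.012,0],0],
    [[0,0,0],0]
  ]
}}

```text
time_s: 12.05
ee_pos: [502.8, 60.9, 41.6]
ee_rot: [0.374, 3.119, 0.0]
wrist_force: [-0.3, -0.2, 0.3]
gripper_width: 0.193
gripper_force: 0.0
```

Request:
{"fn": "carry_out", "kwargs": {
  "steps": [
    [[0,0.012,0],0],
    [[0,0.012,0],0],
    [[0,0,0],0]
  ]
}}

```text
time_s: 12.35
ee_pos: [503.2, 62.8, 41.6]
ee_rot: [0.374, 3.119, 0.0]
wrist_force: [-0.5, -0.2, 0.0]
gripper_width: 0.192
gripper_force: 0.0
```

Request:
{"fn": "carry_out", "kwargs": {
  "steps": [
    [[0,0.012,0],0],
    [[0,0.012,0],0]
  ]
}}

```text
time_s: 12.55
ee_pos: [503.6, 64.6, 41.5]
ee_rot: [-0.374, -3.119, 0.0]
wrist_force: [0.2, -0.5, 0.2]
gripper_width: 0.187
gripper_force: 0.3
```

Request:
{"fn": "carry_out", "kwargs": {
  "steps": [
    [[0,0.012,0],0],
    [[0,0.012,0],0]
  ]
}}

```text
time_s: 12.75
ee_pos: [504.1, 66.5, 41.6]
ee_rot: [-0.374, -3.119, 0.0]
wrist_force: [-1.0, -0.1, -0.3]
gripper_width: 0.189
gripper_force: 0.3
```

Request:
{"fn": "carry_out", "kwargs": {
  "steps": [
    [[0,0.012,0],0],
    [[0,0.012,0],0]
  ]
}}

```text
time_s: 12.95
ee_pos: [504.5, 68.4, 41.6]
ee_rot: [0.374, 3.119, 0.0]
wrist_force: [-0.1, -0.5, 0.5]
gripper_width: 0.192
gripper_force: 0.3
```

Request:
{"fn": "carry_out", "kwargs": {
  "steps": [
    [[0,0.012,0],0],
    [[0,0.012,0],0]
  ]
}}

```text
time_s: 13.15
ee_pos: [505.0, 70.3, 41.6]
ee_rot: [0.374, 3.119, 0.0]
wrist_force: [-0.7, -0.9, 0.1]
gripper_width: 0.191
gripper_force: 0.3
```

Request:
{"fn": "carry_out", "kwargs": {
  "steps": [
    [[0,0.012,0],0],
    [[0,0.012,0],0]
  ]
}}

```text
time_s: 13.35
ee_pos: [505.4, 72.1, 41.5]
ee_rot: [-0.374, -3.119, 0.0]
wrist_force: [0.2, 0.2, -0.3]
gripper_width: 0.186
gripper_force: 0.3
```

Request:
{"fn": "carry_out", "kwargs": {
  "steps": [
    [[0,0.012,0],0],
    [[0,0.012,0],0]
  ]
}}

```text
time_s: 13.55
ee_pos: [505.8, 74.0, 41.5]
ee_rot: [-0.374, -3.119, 0.0]
wrist_force: [0.5, 0.0, -0.2]
gripper_width: 0.191
gripper_force: 0.3
```

Request:
{"fn": "carry_out", "kwargs": {
  "steps": [
    [[0,0.012,0],0],
    [[0,0.012,0],0]
  ]
}}

```text
time_s: 13.75
ee_pos: [506.3, 75.8, 41.6]
ee_rot: [0.374, 3.119, -0.0]
wrist_force: [-0.4, -0.8, 0.1]
gripper_width: 0.193
gripper_force: 0.3
```

Request:
{"fn": "carry_out", "kwargs": {
  "steps": [
    [[0,0.012,0],0],
    [[0,0.012,0],0]
  ]
}}

```text
time_s: 13.95
ee_pos: [506.8, 77.7, 41.6]
ee_rot: [-0.374, -3.119, 0.0]
wrist_force: [0.9, -0.8, -0.4]
gripper_width: 0.193
gripper_force: 0.3
```

Request:
{"fn": "carry_out", "kwargs": {
  "steps": [
    [[0,0.012,0],0],
    [[0,0.012,0],0]
  ]
}}

```text
time_s: 14.15
ee_pos: [507.2, 79.6, 41.5]
ee_rot: [-0.374, -3.119, -0.0]
wrist_force: [-1.1, -1.1, 0.1]
gripper_width: 0.189
gripper_force: 0.3
```

Request:
{"fn": "carry_out", "kwargs": {
  "steps": [
    [[0,0.012,0],0],
    [[0,0.012,0],0]
  ]
}}

```text
time_s: 14.35
ee_pos: [507.7, 81.4, 41.6]
ee_rot: [0.374, 3.119, 0.0]
wrist_force: [-0.5, -0.0, 0.2]
gripper_width: 0.193
gripper_force: 0.3
```

```bash
python3 - <<'E'
from h import *
c=viewer.capture("scene"); im=c["pixels"].astype(int); x0,y0=260,175; r=im[175:265,260:380]
e=np.array([.2368,.9715]);n=np.array([-.9715,.2368]);o=np.array([508.5,93.6])
g=cv2.imread("pics/s5.png"); g=cv2.resize(g,(120,90),interpolation=cv2.INTER_AREA).astype(int)
for k in(g,r):
    for a,p,ct in blobs((k[...,1]>k[...,2]+8)&(k[...,1]>k[...,0]+8),x0,y0,40): 
        w=ray(c,p,36)[:2]-o; print(a,p.round(1),round(w@e,1),round(w@n,1))
E
```

```text
130 [318.7 212.5] 8.3 -9.9
156 [326.5 207.6] 32.8 -8.1
```

The carrier is following the finger, having moved about 24 mm in both readings. Continuing.

Request:
{"fn": "carry_out", "kwargs": {
  "steps": [
    [[0,0.012,0],0],
    [[0,0.012,0],0]
  ]
}}

```text
time_s: 14.6
ee_pos: [508.1, 83.3, 41.5]
ee_rot: [-0.374, -3.119, 0.0]
wrist_force: [-0.8, -0.2, 0.0]
gripper_width: 0.192
gripper_force: 0.3
```

Request:
{"fn": "carry_out", "kwargs": {
  "steps": [
    [[0,0.012,0],0],
    [[0,0.012,0],0]
  ]
}}

```text
time_s: 14.8
ee_pos: [508.6, 85.2, 41.6]
ee_rot: [-0.374, -3.119, 0.0]
wrist_force: [0.3, -1.3, 0.2]
gripper_width: 0.191
gripper_force: 0.3
```

Request:
{"fn": "carry_out", "kwargs": {
  "steps": [
    [[0,0.012,0],0],
    [[0,0.012,0],0]
  ]
}}

```text
time_s: 15.0
ee_pos: [509.1, 87.0, 41.6]
ee_rot: [0.374, 3.119, -0.0]
wrist_force: [1.2, -0.6, 0.4]
gripper_width: 0.19
gripper_force: 0.3
```

Request:
{"fn": "carry_out", "kwargs": {
  "steps": [
    [[0,0.012,0],0],
    [[0,0.012,0],0]
  ]
}}

```text
time_s: 15.2
ee_pos: [509.5, 88.9, 41.6]
ee_rot: [0.374, 3.119, 0.0]
wrist_force: [-0.6, -0.6, 0.7]
gripper_width: 0.191
gripper_force: 0.3
```

Request:
{"fn": "carry_out", "kwargs": {
  "steps": [
    [[0,0.012,0],0],
    [[0,0.012,0],0]
  ]
}}

```text
time_s: 15.4
ee_pos: [510.0, 90.8, 41.5]
ee_rot: [-0.374, -3.119, -0.0]
wrist_force: [0.3, -1.4, 0.4]
gripper_width: 0.187
gripper_force: 0.3
```

Request:
{"fn": "carry_out", "kwargs": {
  "steps": [
    [[0,0.012,0],0],
    [[0,0.012,0],0]
  ]
}}

```text
time_s: 15.6
ee_pos: [510.4, 92.6, 41.6]
ee_rot: [-0.374, -3.119, 0.0]
wrist_force: [0.0, -0.5, 0.8]
gripper_width: 0.19
gripper_force: 0.3
```

Request:
{"fn": "carry_out", "kwargs": {
  "steps": [
    [[0,0.012,0],0],
    [[0,0.012,0],0]
  ]
}}

```text
time_s: 15.8
ee_pos: [510.9, 94.5, 41.5]
ee_rot: [-0.374, -3.119, 0.0]
wrist_force: [0.2, -0.3, -0.3]
gripper_width: 0.193
gripper_force: 0.3
```

Request:
{"fn": "carry_out", "kwargs": {
  "steps": [
    [[0,0.012,0],0],
    [[0,0.012,0],0]
  ]
}}

```text
time_s: 16.0
ee_pos: [511.4, 96.4, 41.6]
ee_rot: [0.374, 3.119, 0.0]
wrist_force: [-0.1, -0.5, -0.0]
gripper_width: 0.193
gripper_force: 0.3
```

Request:
{"fn": "carry_out", "kwargs": {
  "steps": [
    [[0,0.012,0],0],
    [[0,0.012,0],0]
  ]
}}

```text
time_s: 16.2
ee_pos: [511.8, 98.2, 41.6]
ee_rot: [0.374, 3.119, -0.0]
wrist_force: [0.2, -0.4, 1.1]
gripper_width: 0.191
gripper_force: 0.3
```

Request:
{"fn": "carry_out", "kwargs": {
  "steps": [
    [[0,0.012,0],0],
    [[0,0.012,0],0]
  ]
}}

```text
time_s: 16.4
ee_pos: [512.3, 100.1, 41.6]
ee_rot: [0.374, 3.119, 0.0]
wrist_force: [0.1, -1.3, -0.3]
gripper_width: 0.188
gripper_force: 0.4
```

Request:
{"fn": "carry_out", "kwargs": {
  "steps": [
    [[0,0.012,0],0],
    [[0,0.012,0],0]
  ]
}}

```text
time_s: 16.6
ee_pos: [512.9, 102.0, 41.6]
ee_rot: [0.374, 3.119, 0.0]
wrist_force: [0.4, -0.9, -1.0]
gripper_width: 0.191
gripper_force: 0.5
```

Request:
{"fn": "carry_out", "kwargs": {
  "steps": [
    [[0,0.008,0],0],
    [[0,0.008,0],0]
  ]
}}

```text
time_s: 16.8
ee_pos: [513.1, 103.2, 41.6]
ee_rot: [0.374, 3.119, -0.0]
wrist_force: [1.4, -1.5, 0.5]
gripper_width: 0.192
gripper_force: 0.5
```

Request:
{"fn": "carry_out", "kwargs": {
  "steps": [
    [[0,0.008,0],0],
    [[0,0.008,0],0]
  ]
}}

```text
time_s: 17.0
ee_pos: [513.3, 104.4, 41.6]
ee_rot: [0.374, 3.119, 0.0]
wrist_force: [0.8, -0.9, -0.1]
gripper_width: 0.191
gripper_force: 0.5
```

Request:
{"fn": "carry_out", "kwargs": {
  "steps": [
    [[0,0.01,0],0],
    [[0,0.01,0],0]
  ]
}}

```text
time_s: 17.2
ee_pos: [513.7, 105.9, 41.6]
ee_rot: [0.374, 3.119, -0.0]
wrist_force: [0.8, -4.2, 1.1]
gripper_width: 0.192
gripper_force: 2.2
```

Request:
{"fn": "carry_out", "kwargs": {
  "steps": [
    [[0,0.006,0],0],
    [[0,0,0],0],
    [[0,0,0],0]
  ]
}}

```text
time_s: 17.5
ee_pos: [513.7, 106.0, 41.6]
ee_rot: [-0.374, -3.119, 0.001]
wrist_force: [-0.1, -5.8, 1.8]
gripper_width: 0.189
gripper_force: 2.4
```

Request:
{"fn": "carry_out", "kwargs": {
  "steps": [
    [[0,0.008,0],0],
    [[0,0.005,0],0],
    [[0,0,0],0],
    [[0,0,0],0]
  ]
}}

```text
time_s: 17.9
ee_pos: [513.7, 106.2, 41.5]
ee_rot: [-0.374, -3.119, 0.002]
wrist_force: [0.8, -10.3, 1.8]
gripper_width: 0.194
gripper_force: 5.2
```

Request:
{"fn": "carry_out", "kwargs": {
  "steps": [
    [[0,0.006,0],0],
    [[0,0.005,0],0],
    [[0,0,0],0],
    [[0,0,0],0]
  ]
}}

```text
time_s: 18.3
ee_pos: [513.7, 106.4, 41.5]
ee_rot: [-0.373, -3.118, 0.004]
wrist_force: [0.4, -15.1, 3.4]
gripper_width: 0.188
gripper_force: 7.5
```

Request:
{"fn": "carry_out", "kwargs": {
  "steps": [
    [[0,0.003,0],0],
    [[0,0,0],0],
    [[0,0,0],0],
    [[0,0,0],0],
    [[0,0,0],0]
  ]
}}

```text
time_s: 18.8
ee_pos: [513.7, 106.4, 41.5]
ee_rot: [-0.373, -3.118, 0.004]
wrist_force: [-0.6, -16.2, 3.1]
gripper_width: 0.195
gripper_force: 8.0
```

The push held steady at 16 N. Now I'll back the finger off to the middle of the gap and rise clear.

Request:
{"fn": "carry_out", "kwargs": {
  "steps": [
    [[0,-0.02,0],0],
    [[0,-0.02,0],0],
    [[0,-0.02,0],0],
    [[0,-0.014,0],0],
    [[0,0,0],0],
    [[0,0,0],0]
  ]
}}

```text
time_s: 19.4
ee_pos: [512.9, 102.9, 41.5]
ee_rot: [-0.374, -3.119, -0.0]
wrist_force: [0.6, 0.1, -0.1]
gripper_width: 0.194
gripper_force: 0.0
```

Request:
{"fn": "carry_out", "kwargs": {
  "steps": [
    [[0,0,-0.1],0],
    [[0,0,-0.2],0],
    [[0,0,-0.4],0],
    [[0,0,-0.5],0],
    [[0,0,-0.4],0],
    [[0,0,-0.3],0],
    [[0,0,0],0]
  ]
}}

```text
time_s: 20.1
ee_pos: [515.1, 103.3, 197.5]
ee_rot: [0.373, 3.112, 0.003]
wrist_force: [-0.4, 1.0, -0.5]
gripper_width: 0.187
gripper_force: 0.0
```

```bash
python3 - <<'E'
from h import *
plan([0,0,0])
b=viewer.capture("scene")["pixels"]; cv2.imwrite("pics/s6.png",cv2.resize(b[165:265,260:380],(720,600),interpolation=2))
E
```

```text
t 20.1 pos [515.1 103.3 197.5] yhead 76.32 tilt [ 0.007  0.001 -1.   ] F [-0.4  1.  -0.5] w 0.187
shift [ 5.967 -2.784  2.423] turn None
```

View pics/s6.png

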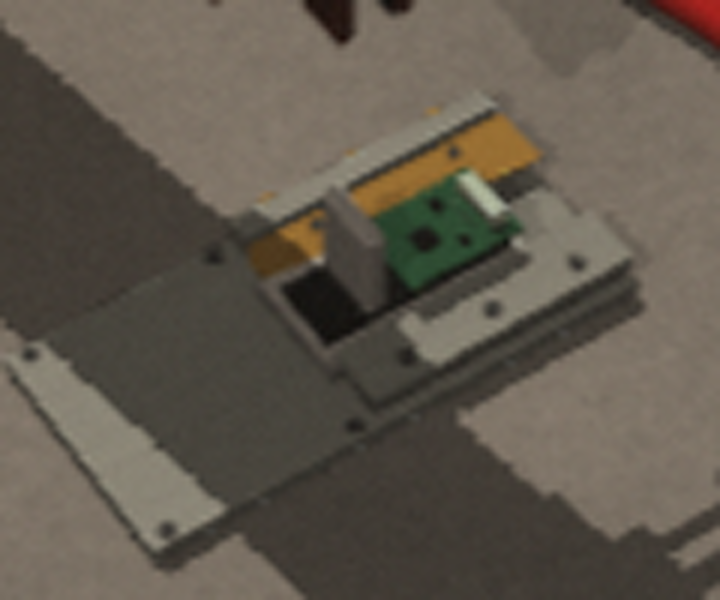

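The carrier sits square and flat in the ways, wedged between the gib and the straight way with its tail at about (300,320), and the gripper is clear. Handing in.

```bash
python3 -c "
from cell import order
print(order.finish_job())"
```

```text
the job is handed in; nothing more can be done
None
```

The carrier is in the ways, wedged against the gib by a steady push of about 16 N, then released. The job is handed in; the last picture shows it square and flat on the bed with the gripper clear, but the hand-in returned no verdict.

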